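# Clamp a lock cylinder in the sprung re-pinning holder

### The arm

A 6-joint arm with a two-finger parallel gripper is mounted at the origin on a cart in front of the work surface, level with it; the furniture and walls round the work are solid. World frame = base frame: x ahead of the robot, y to its left, z up, the work surface at z = 0. Lengths are in m, angles in rad, forces in N, time in s.
With the tool pointing down it reaches from about 0.4 to 0.825 m from the base axis. Payload 7 kg.
Tool frame: the origin (TCP) lies where the fingers leave the gripper's body, on its centre line; the fingertips stand 73 mm ahead of it and the grasp point (between the pads) lies 54 mm ahead of it (arm.pinch_z is the distance from the TCP to the grasp point, in m); z points along the fingers, y is the line along which they close (so a half turn about z gives the same grasp; the last joint's range is limited). The gripper opens to 85 mm and grips with 20 to 120 N. Pads are 22 mm wide; open, the fingers measure 114 mm over their backs; the gripper's body (76 mm by 85 mm) begins 54 mm behind the grasp point. The pads swing forward as they close: fully open they stand 13 mm farther back than shut.
Start: joints at [1.392, 0.359, 0.012, 0, -1.224, -0.288], TCP at [0.304, 0.603, 0.304] pointing down, gripper open.
Joint ranges: [-3.07, 3.07], [-1.43, 2.12], [-1.02, 1.25], [-3.03, 1.67], [-3.05, -0], [-3.03, 3.03]. Speed limits (rad/s): [2.39, 2.39, 3.01, 3.14, 3.14, 3.14].

### API

Orientations are given as a rotation vector (axis times angle).
In Python, from cell import arm gives the robot as it stands.
- The arm moves only by the shell command python3 shift.py 'ROWS' [OPENING]. ROWS is a JSON list of rows, 1 to 5 of them, each of 4 numbers: dx, dy, dz in shares of the most that a row can go, 1 being 50 mm, then a turn about the tool's z in units of 0.05 rad; each row shifts and turns the commanded pose from where the row before left it, along the tool's axes as they then stand; what a row does not reach is not made up. A row lasts 1/10 s, in which the tool goes at most 0.05 m and 0.15 rad, less where a joint would pass 70% of its speed; a pose out of reach is approached as far as the arm can. OPENING is the finger opening in m, set as the command begins (- or left out keeps the last). The fingers move at their own pace and stop on an object; the grip force is fixed at half the most. Time passes only in rows, so rows that do not move let the fingers close. It prints the time, the measured TCP pose, the force, the opening and the grip force at its end. Input that does not fit is refused with a message, and nothing moves.
- arm.observe(): the state, without advancing time (a new reading comes with each control period).
- arm.capture(name): name is "scene" or "top" or "wrist"; returns the picture (384x512x3 uint8, red, green, blue); there is no depth.
- arm.get_calibration(name): a dict with "intrinsics" (3x3 intrinsics, pixels), "k1" (the pictures are not rectified: a ray, as slopes to the right and down, at radius r is drawn at 1 + k1 r^2 times it, then the intrinsics apply), "xyz" and "rotation" of the camera in the world; the wrist camera has in their place "T_tool_cam" (4x4, takes a point from camera to tool coordinates, whose origin is the TCP and whose axes are the flange's). Camera axes: x right, y up, looking along -z (the intrinsics and any distortion apply to the point x, -y, -z); pixel columns grow to the right and rows downward; lengths in m; the calibration is good to about 2 mm. A picture is of the moment at which its call begins: read the wrist's pose just before it. get_calibration takes no time and is no camera call.
- arm.close_job(): hands the job in; it is judged then, once.
The state is a dict: "time_s": time; "joint_positions": joint angles; "qd": joint speeds; "joint_efforts": joint torques, N m; "position": TCP position; "tool_rot": TCP orientation; "ft_force": force on the tool from outside, world axes, zero at the start; "moment": the same for the moment, N m; "finger_gap": finger opening in m; "gripper_force": force on a finger pad.
Only numpy, scipy, OpenCV 4.12 (cv2) and the standard library are available. Lean on these libraries where they do the work, as an engineer would, in place of code of your own. Each camera call takes 0.05 s, during which the arm holds its last target. There are 200 camera calls.

### The job

Clamp the plain lock cylinder (the one without a thumb knob) in the spring-loaded holder, ready for re-pinning: tuck one of its ends, tilted down, under the lip of the sprung jaw, push that jaw back with it, bring the other end down behind the fixed jaw and let the spring close on it. It must end upright, cam on top, resting flat in the channel between the two jaws and let go; either end may face the sprung jaw. Leave the knob cylinder, the pin tin and the tweezers where they are.

Things in the scene. Friction and masses are not known exactly. Their poses are not given: they have to be found in the camera images.
- lock_cylinder: Plain brass lock cylinder of keyhole section, no thumb knob, loose, standing on its narrow web, grey cam lobe up; 0.22 kg. 67.5 mm long along its y (-34.3 to +33.2), 31.9 high without cam, 16.8 wide (x) over the round upper part (its axis 23.5 up), 10 wide at the bottom. Cam: y -5 to +4, rises to 44.5, no wider than the body. Origin: underside, mid-length; z up.
- holder: Steel holder on a grey base plate, fixed to the bench: a lengthwise channel between a sprung and a fixed jaw. Origin: underside; z up; +x along the channel from sprung jaw (nearer the robot, to its left) to fixed jaw. Base x -118 to +58 mm, 70 wide, 12 high. Spring block x -101 to -85, 62 high; two rods run out behind it, to x -140 at most. Sprung jaw face at x = -24 mm at rest.
- holder_seat (a point): On the channel floor, 24 mm above the bench, 24 mm above the holder's origin: the middle of the clamped cylinder's underside ends here (to about 1 mm). Axes as the holder's. Channel 18 mm wide, centred on y = 0, its sides 4 mm thick and 7 mm high above the floor.
- fixed_jaw (a point): Top edge, mid-width, of the fixed jaw's face, at x = +34 mm, 22 mm above the channel floor. The jaw is a plain block without lip, 36 mm wide, 20 mm thick (behind the face, holder +x). Axes as the holder's.
- jaw_lip (a point): Lower edge, mid-width, of the sprung jaw's overhanging lip, 38 mm above the channel floor; moves with the jaw. The lip, 26 mm wide, 6 mm thick, juts 8 mm over the jaw's upright face (holder +x), which reaches down to the channel floor. Behind the face the jaw is 22 mm thick, 42 mm wide and 68 mm high above the bench. Axes as the holder's.
- sprung_jaw (a joint): How far the sprung jaw is pushed back (m), along the channel away from the fixed jaw: 0 at rest (58 mm between the jaw faces) to 0.025 at its stop (83 mm). The spring pushes it towards the fixed jaw with 4 N at 0, 0.3 N more per mm. About 0.0095 with the cylinder clamped.
- knob_cylinder: A second brass lock cylinder, with a round thumb knob on one end; 96 x 29 x 44 mm, loose. Not to be used: leave it. Origin: under its middle.
- pin_tin: Open round tin of cylinder pins, 66 mm across, 29 mm high, loose; leave it. Origin: under its centre.
- tweezers: Tweezers lying on the bench, 122 mm along y, 16 mm wide, 8 mm high, loose; leave them. Origin: under the middle.

How it is judged:
By the outcome, as a careful person would: the job done as asked, in the order asked, and still so for the second after the job is handed in, with the robot touching nothing.
It also fails if it takes over 45 s, if anything falls off the work surface, if the arm or the gripper's body presses on something with over 40 N, if the wrist force passes 120 N, or if a joint passes its speed limit or range.

## Working session

There is one attempt and no reset: what is moved stays moved. The work goes in short steps, Python scripts to look and compute and a shell command to move; the robot and the scene stay as the last step left them, time stands still between calls to the robot, and variables do not carry over. Pictures are saved under pics/ and viewed, at most 10 in all, crops included, and the job is handed in when it is done.

```bash
ls; mkdir -p pics; python3 - <<'E'
from cell import arm
import cv2,numpy as np
a=arm.capture("scene");b=arm.capture("top")
cv2.imwrite("pics/s0.png",a[...,::-1]);cv2.imwrite("pics/t0.png",b[...,::-1])
np.set_printoptions(precision=4,suppress=True)
for n in("scene","top","wrist"):print(arm.get_calibration(n))
print(arm.observe(),arm.pinch_z)
E
```

```text
cell.py
pics
shift.py
{'intrinsics': array([[431.4194,   0.    , 259.3619],
       [  0.    , 431.4194, 189.1947],
       [  0.    ,   0.    ,   1.    ]]), 'k1': -0.1479072765002957, 'xyz': array([ 0.1007, -0.704 ,  0.4923]), 'rotation': array([ 1.1177, -0.2848, -0.4871])}
{'intrinsics': array([[471.1828,   0.    , 249.2488],
       [  0.    , 471.1828, 186.9078],
       [  0.    ,   0.    ,   1.    ]]), 'k1': -0.1167911772203607, 'xyz': array([0.2479, 0.0383, 1.3805]), 'rotation': array([ 0.1848, -0.1624, -1.4899])}
{'intrinsics': array([[314.3336,   0.    , 254.9848],
       [  0.    , 314.3336, 193.4193],
       [  0.    ,   0.    ,   1.    ]]), 'k1': -0.013992145459849415, 'T_tool_cam': array([[-0.0003,  0.9556,  0.2945,  0.0752],
       [ 1.    ,  0.    ,  0.001 , -0.001 ],
       [ 0.0009,  0.2945, -0.9556, -0.0709],
       [ 0.    ,  0.    ,  0.    ,  1.    ]])}
{'time_s': 0.1, 'joint_positions': array([ 1.3921,  0.3593,  0.0112, -0.0003, -1.2241, -0.2881]), 'qd': array([-0.0007, -0.003 ,  0.0029,  0.0016,  0.0005,  0.0008]), 'joint_efforts': array([ -0.001 , -58.4765,  29.4111,   6.9547,  -0.0032,   0.    ]), 'position': array([0.3036, 0.6025, 0.3031]), 'tool_rot': array([ 3.055 , -0.7263, -0.0003]), 'ft_force': array([-0.2549, -0.0426, -0.1417]), 'moment': array([-0.0606,  0.0168, -0.0242]), 'gripper_force': 0.0, 'finger_gap': 0.08553927422425246} 0.0539
```

View pics/s0.png

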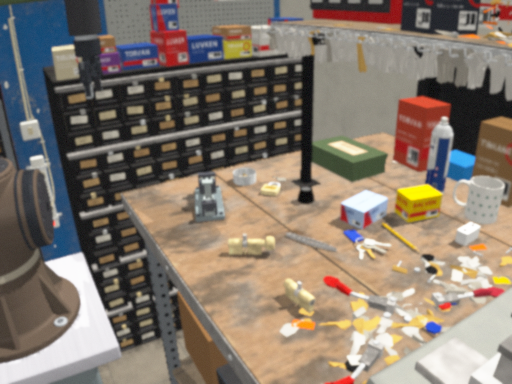

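View pics/t0.png

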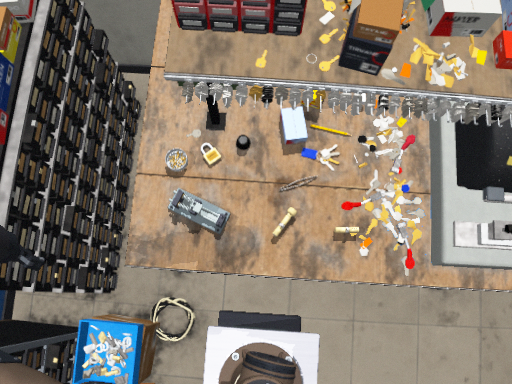

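The scene picture shows the knob cylinder at (250,245), the plain cylinder at (298,292) and the holder at (208,198). In the top view they are at (285,222), (347,231) and (198,212). Next I'll write the helpers and get a coarse triangulation.

```bash
cat > h.py <<'E'
import numpy as np,cv2
from scipy.spatial.transform import Rotation as R
from scipy.optimize import least_squares
from cell import arm
np.set_printoptions(precision=4,suppress=True)
def pose(name,st=None):
    c=arm.get_calibration(name)
    if name=="wrist":
        T=np.eye(4);T[:3,:3]=R.from_rotvec(st["tool_rot"]).as_matrix();T[:3,3]=st["position"]
        T=T@c["T_tool_cam"];return T[:3,:3],T[:3,3],c
    return R.from_rotvec(c["rotation"]).as_matrix(),np.array(c["xyz"]),c
def proj(P,cam):
    M,t,c=cam;q=(np.atleast_2d(P)-t)@M
    s=np.c_[q[:,0],-q[:,1]]/-q[:,2:]
    s=s*(1+c["k1"]*(s**2).sum(1,keepdims=True));K=c["intrinsics"]
    return s*[K[0,0],K[1,1]]+[K[0,2],K[1,2]]
def ray(px,cam):
    M,t,c=cam;K=c["intrinsics"]
    d=(np.array(px,float)-[K[0,2],K[1,2]])/[K[0,0],K[1,1]];s=d.copy()
    for _ in range(20):s=d/(1+c["k1"]*(s**2).sum())
    v=M@[s[0],-s[1],-1];return t,v/np.linalg.norm(v)
def onz(px,cam,z):
    t,v=ray(px,cam);return t+v*(z-t[2])/v[2]
def tri(obs):
    A=np.zeros((3,3));b=np.zeros(3)
    for px,cam in obs:
        t,v=ray(px,cam);P=np.eye(3)-np.outer(v,v);A+=P;b+=P@t
    X=np.linalg.solve(A,b);return X,[np.round(proj(X,c)[0]-px,1) for px,c in obs]
E
python3 - <<'E'
from h import *
s,t=pose("scene"),pose("top")
for n,a,b in(("plain",(298,292),(347,231)),("knob",(250,245),(285,222)),("holder",(208,200),(198,212)),("tin",(244,177),(176,161))):
    print(n,tri([(a,s),(b,t)]))
for n,p in(("plainL",(334,231)),("plainR",(358,230)),("holdL",(170,200)),("holdR",(226,225))):print(n,onz(p,t,.03))
st=arm.observe();w=pose("wrist",st);print(w[1],w[0][:,2],R.from_rotvec(st["tool_rot"]).as_matrix())
E
```

```text
plain (array([ 0.4465, -0.2239,  0.0267]), [array([-1.3,  0.3]), array([ 0.4, -0.7])])
knob (array([ 0.4583, -0.0418,  0.0221]), [array([ 0.2, -0.1]), array([-0.1,  0.1])])
holder (array([0.4746, 0.2134, 0.0144]), [array([-1.6,  0.3]), array([ 0.6, -1.3])])
tin (array([0.6247, 0.2957, 0.0131]), [array([-1.2,  0.3]), array([ 0.5, -1. ])])
plainL [ 0.4414 -0.1845  0.03  ]
plainR [ 0.4492 -0.2543  0.03  ]
holdL [0.4974 0.2984 0.03  ]
holdR [0.4362 0.128  0.03  ]
[0.3712 0.5696 0.374 ] [ 0.2631 -0.1321  0.9557] [[ 0.893  -0.4501 -0.0005]
 [-0.4501 -0.893  -0.0014]
 [ 0.0001  0.0015 -1.    ]]
```
Holder at (0.47,0.21); +x axis: sprung jaw nearer robot's left... direction from holdL (0.497,0.298) [top-left in image] to holdR(0.436,0.128). Which end is sprung? Sprung jaw "nearer the robot, to its left"? left = +y. "nearer the robot"?? Hmm, sprung at holdL likely (+y). In top image spring block/rods at left. +x = direction (-0.34,-0.94)? but then sprung is farther in x (0.497 vs 0.436)... distance from base: 0.58 vs 0.455. Whatever, look by wrist camera.

The rows are not in the units I measure in: shifts go in shares of 50 mm and turns go in units of 0.05 rad. I convert before sending: 0.035 m is 0.7, 0.029 m is 0.58.

```bash
python3 shift.py '[[0.7, 0.58, 0, 0], [0.7, 0.58, 0, 0], [0.7, 0.58, 0, 0], [0.7, 0.58, 0, 0], [0.7, 0.58, 0, 0]]'; python3 shift.py '[[0.7, 0.58, 0, 0], [0.7, 0.58, 0, 0], [0.7, 0.58, 0, 0], [0.7, 0.58, 0, 0], [0, 0, 0, 0]]'
python3 - <<'E'
from h import *
import json
st=arm.observe();im=arm.capture("wrist");cv2.imwrite("pics/w1.png",im[...,::-1])
json.dump({k:np.array(st[k]).tolist() for k in("position","tool_rot")},open("w1.json","w"));print(st["position"],R.from_rotvec(st["tool_rot"]).as_matrix())
E
```

```text
time_s: 0.6
position: [0.395, 0.3927, 0.3036]
tool_rot: [3.056, -0.726, -0.0]
ft_force: [1.3, 0.9, -0.4]
finger_gap: 0.0857
gripper_force: 0.0
time_s: 1.1
position: [0.4685, 0.2238, 0.3038]
tool_rot: [3.054, -0.733, -0.001]
ft_force: [0.1, 1.1, -0.6]
finger_gap: 0.0852
gripper_force: 0.0
[0.4685 0.2238 0.3038] [[ 0.8911 -0.4538 -0.0006]
 [-0.4538 -0.8911 -0.0007]
 [-0.0002  0.0009 -1.    ]]
```

View pics/w1.png

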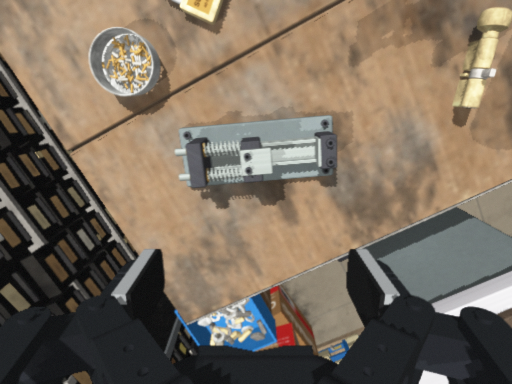

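The wrist picture shows the holder's base from (180,128) to (336,180). The sprung jaw is at about (255,160) and the fixed jaw at (327,150). I'll take a second view 0.1 m further along and compare enlarged crops of both.

```bash
python3 shift.py '[[0, 0.9, 0, 0], [0, 0.9, 0, 0], [0, 0, 0, 0]]'
python3 - <<'E'
from h import *
import json
st=arm.observe();im=arm.capture("wrist");cv2.imwrite("pics/w2.png",im[...,::-1])
json.dump({k:np.array(st[k]).tolist() for k in("position","tool_rot")},open("w2.json","w"));print(st["position"])
a=cv2.imread("pics/w1.png");c=pose("wrist",json.load(open("w1.json")))
d=pose("wrist",st);off=(proj([.4746,.2134,.03],d)-proj([.4746,.2134,.03],c))[0].round().astype(int);print(off)
x,y=165,100;A=a[y:y+100,x:x+185];x2,y2=x+off[0],y+off[1];B=im[y2:y2+100,x2:x2+185,::-1]
print(x2,y2)
cv2.imwrite("pics/c1.png",cv2.resize(np.vstack([A,B]),None,fx=3,fy=3,interpolation=cv2.INTER_CUBIC))
E
```

```text
time_s: 1.45
position: [0.4245, 0.1448, 0.3037]
tool_rot: [3.056, -0.728, -0.002]
ft_force: [0.8, 1.0, 1.2]
finger_gap: 0.0854
gripper_force: 0.0
[0.4245 0.1448 0.3037]
[-82  -3]
83 97
```

View pics/c1.png

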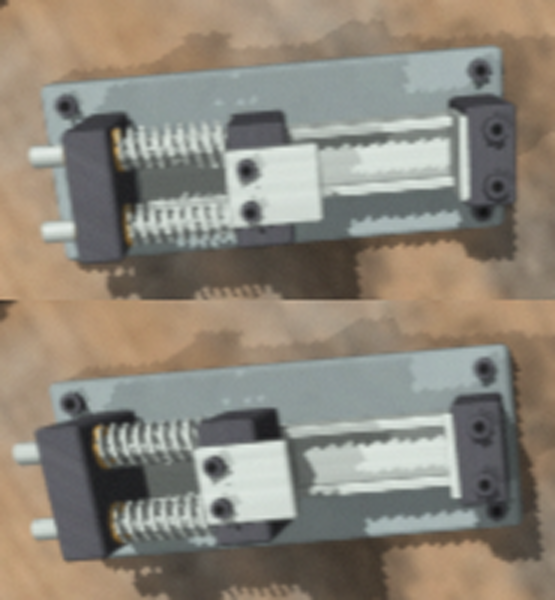

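The crop shows the same corners in both views: base plate corners, the fixed jaw's outer corners at (517,98) and (517,203), and the lip's corners at (322,143) and (322,222). I'll fit the holder's pose to these and triangulate the heights.

```bash
cat > hold.py <<'E'
from h import *
import json
c1,c2=[pose("wrist",json.load(open(f))) for f in("w1.json","w2.json")]
pts=[((-118,35,12),(42,87),(50,84)),((58,35,12),(500,47),(507,46)),((58,-35,12),(502,228),(520,225)),
((54,18,46),(517,98),(503,95)),((54,-18,46),(517,203),(505,200)),((-16,13,68),(322,143),(296,141)),((-16,-13,68),(322,222),(297,220))]
O=[(np.array(m)/1e3,np.array(a)/3+[165,100],np.array(b)/3+[83,97]) for m,a,b in pts]
def w(p,m):
    c,s=np.cos(p[2]),np.sin(p[2]);return np.array([p[0]+c*m[0]-s*m[1],p[1]+s*m[0]+c*m[1],m[2]])
def f(p):return np.concatenate([np.r_[proj(w(p,m),c1)[0]-a,proj(w(p,m),c2)[0]-b] for m,a,b in O])
r=least_squares(f,[.47,.21,-1.95],loss="soft_l1");p=r.x
print(p);print(f(p).reshape(-1,4).round(1))
for m,a,b in O:print(m[2],tri([(a,c1),(b,c2)])[0],w(p,m))
E
python3 hold.py
```

```text
[ 0.4681  0.1885 -1.9556]
[[-1.4 -0.3 -1.4  0.1]
 [ 1.2 -0.8  0.6 -0.8]
 [ 1.4 -0.7  1.3  0.4]
 [-0.4  1.2 -0.8  1.7]
 [ 0.   0.1  1.5  0.9]
 [-1.4  0.1 -3.2 -0. ]
 [ 0.5 -0.4  0.5 -0.4]]
0.012 [0.544  0.2835 0.0117] [0.5448 0.2847 0.012 ]
0.012 [0.4782 0.1227 0.0097] [0.4788 0.1216 0.012 ]
0.012 [0.4145 0.1494 0.0122] [0.4139 0.1479 0.012 ]
0.046 [0.4653 0.1304 0.0441] [0.4645 0.1317 0.046 ]
0.046 [0.4335 0.1458 0.0518] [0.4311 0.1452 0.046 ]
0.068 [0.4846 0.1973 0.0619] [0.4862 0.1985 0.068 ]
0.068 [0.4619 0.2088 0.0682] [0.4621 0.2082 0.068 ]
```

In the tool's units: 0.045 m is 0.9, -0.02 m is -0.4.

```bash
python3 shift.py '[[-0.4, 0.9, -0.1, 0], [-0.4, 0.9, -0.1, 0], [-0.4, 0.9, -0.1, 0], [-0.4, 0.9, -0.1, 0], [-0.4, 0.9, 0, 0]]'; python3 shift.py '[[-0.4, 0.9, 0, 0], [0, 0, 0, 0]]'
python3 - <<'E'
from h import *
import json
st=arm.observe();im=arm.capture("wrist");cv2.imwrite("pics/w3.png",im[...,::-1])
json.dump({k:np.array(st[k]).tolist() for k in("position","tool_rot")},open("w3.json","w"));print(st["position"])
print(proj([.4465,-.2239,.03],pose("wrist",st)))
E
```

```text
time_s: 2.0
position: [0.236, -0.0088, 0.3243]
tool_rot: [3.056, -0.727, 0.0]
ft_force: [-1.4, 0.0, 2.8]
finger_gap: 0.0853
gripper_force: 0.0
time_s: 2.2
position: [0.1956, -0.043, 0.3252]
tool_rot: [-3.031, 0.71, -0.012]
ft_force: [0.5, 1.4, -0.3]
finger_gap: 0.0853
gripper_force: 0.0
[ 0.1956 -0.043   0.3252]
[[ 321.3798 -165.1962]]
```

The holder fit is good to about 1 mm. I moved the wrong way along tool x, so I'll correct towards the cylinder.

In the tool's units: 0.006 m is 0.12, 0.045 m is 0.9.

```bash
python3 shift.py '[[0.9, 0.12, 0, 0], [0.9, 0.12, 0, 0], [0.9, 0.12, 0, 0], [0.9, 0.12, 0.2, 0], [0.9, 0.12, 0.2, 0]]'; python3 shift.py '[[0, 0, 0, 0]]'
python3 - <<'E'
from h import *
import json
st=arm.observe();im=arm.capture("wrist");cv2.imwrite("pics/w3.png",im[...,::-1])
json.dump({k:np.array(st[k]).tolist() for k in("position","tool_rot")},open("w3.json","w"));print(st["position"],R.from_rotvec(st["tool_rot"]).as_matrix())
print(proj([.4465,-.2239,.03],pose("wrist",st)))
E
python3 shift.py '[[0, 0.9, 0, 0], [0, 0.9, 0, 0], [0, 0, 0, 0]]'
python3 - <<'E'
from h import *
import json
st=arm.observe();im=arm.capture("wrist");cv2.imwrite("pics/w4.png",im[...,::-1])
json.dump({k:np.array(st[k]).tolist() for k in("position","tool_rot")},open("w4.json","w"));print(st["position"])
c,d=[pose("wrist",json.load(open(f))) for f in("w3.json","w4.json")]
q=[]
for i,n in((c,"3"),(d,"4")):
    u=proj([.4465,-.2239,.03],i)[0].round().astype(int);x,y=u[0]-65,u[1]-50;x=min(max(x,0),382);y=min(max(y,0),284);print(x,y,u)
    q.append(cv2.imread(f"pics/w{n}.png")[y:y+100,x:x+130])
cv2.imwrite("pics/c2.png",cv2.resize(np.vstack(q),None,fx=3,fy=3,interpolation=cv2.INTER_CUBIC))
E
```

```text
time_s: 2.75
position: [0.3285, -0.1186, 0.3091]
tool_rot: [3.056, -0.726, -0.002]
ft_force: [0.5, 2.4, 1.9]
finger_gap: 0.0854
gripper_force: 0.0
time_s: 2.85
position: [0.3296, -0.1202, 0.3055]
tool_rot: [3.047, -0.737, -0.019]
ft_force: [-1.1, 0.3, -0.5]
finger_gap: 0.0852
gripper_force: 0.0
[ 0.3296 -0.1202  0.3055] [[ 0.8894 -0.4569 -0.0134]
 [-0.457  -0.8895 -0.0036]
 [-0.0103  0.0093 -0.9999]]
[[293.2247  12.6789]]
time_s: 3.2
position: [0.2835, -0.2002, 0.3094]
tool_rot: [3.054, -0.734, -0.005]
ft_force: [0.5, -0.1, 0.8]
finger_gap: 0.0855
gripper_force: 0.0
[ 0.2835 -0.2002  0.3094]
228 0 [293  13]
138 0 [203  11]
```

View pics/c2.png

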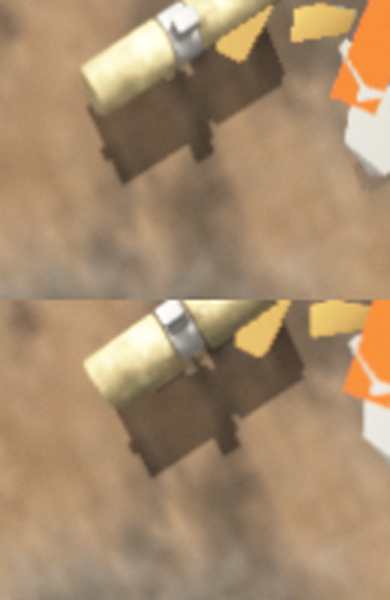

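The crop shows the plain cylinder at the frame's upper edge, cut off at its far end. I'll move over it, turn to line up with its axis, and look from two heights.

In the tool's units: 0.039 m is 0.78, -0.013 m is -0.26, 0.15 rad is 3.

```bash
python3 shift.py '[[0.78, -0.26, 0, 0], [0.78, -0.26, 0, 0], [0.78, -0.26, 0, 0], [0.78, -0.26, 0, 0], [0, 0, 0, 3]]'; python3 shift.py '[[0, 0, 0, 3], [0, 0, 0, 3], [0, 0, 0, 3], [0, 0, 0, 3], [0, 0, 0, 3]]';python3 shift.py '[[0, 0, 0, 1.6], [0, 0, 0, 0]]'
python3 - <<'E'
from h import *
import json
st=arm.observe();im=arm.capture("wrist");cv2.imwrite("pics/w5.png",im[...,::-1])
json.dump({k:np.array(st[k]).tolist() for k in("position","tool_rot")},open("w5.json","w"));print(st["position"],R.from_rotvec(st["tool_rot"]).as_matrix(),st["joint_positions"])
print(proj([.4465,-.2239,.03],pose("wrist",st)))
E
python3 shift.py '[[-0.1, 0, 0.9, 0], [-0.1, 0, 0.9, 0], [0, 0, 0, 0]]'
python3 - <<'E'
from h import *
import json
st=arm.observe();im=arm.capture("wrist");cv2.imwrite("pics/w6.png",im[...,::-1])
json.dump({k:np.array(st[k]).tolist() for k in("position","tool_rot")},open("w6.json","w"));print(st["position"])
c,d=[pose("wrist",json.load(open(f))) for f in("w5.json","w6.json")]
q=[]
for i,n in((c,"5"),(d,"6")):
    u=proj([.4465,-.2239,.03],i)[0].round().astype(int);x,y=u[0]-65,u[1]-90;x=min(max(x,0),382);y=min(max(y,0),204);print(x,y,u)
    q.append(cv2.imread(f"pics/w{n}.png")[y:y+180,x:x+130])
cv2.imwrite("pics/c3.png",cv2.resize(np.hstack(q),None,fx=3,fy=3,interpolation=cv2.INTER_CUBIC))
E
```

```text
time_s: 3.75
position: [0.4532, -0.2198, 0.3084]
tool_rot: [2.994, -0.949, -0.003]
ft_force: [-1.9, -0.1, 0.1]
finger_gap: 0.0858
gripper_force: 0.0
time_s: 4.25
position: [0.4492, -0.2192, 0.3097]
tool_rot: [2.433, -1.987, -0.001]
ft_force: [-0.5, -0.4, -0.2]
finger_gap: 0.0853
gripper_force: 0.0
time_s: 4.45
position: [0.4491, -0.2195, 0.3098]
tool_rot: [2.356, -2.077, -0.001]
ft_force: [-0.0, 0.3, 0.0]
finger_gap: 0.0853
gripper_force: 0.0
[ 0.4491 -0.2195  0.3098] [[ 0.1255 -0.9921 -0.0005]
 [-0.9921 -0.1255  0.0001]
 [-0.0002  0.0005 -1.    ]] [-0.0608  0.0636 -0.3555 -0.0001 -1.1522  0.1866]
[[258.2551 161.212 ]]
time_s: 4.8
position: [0.4438, -0.2098, 0.2152]
tool_rot: [2.354, -2.073, -0.013]
ft_force: [0.1, 0.9, 0.4]
finger_gap: 0.0858
gripper_force: 0.0
[ 0.4438 -0.2098  0.2152]
193 71 [258 161]
188 81 [253 171]
```

View pics/c3.png

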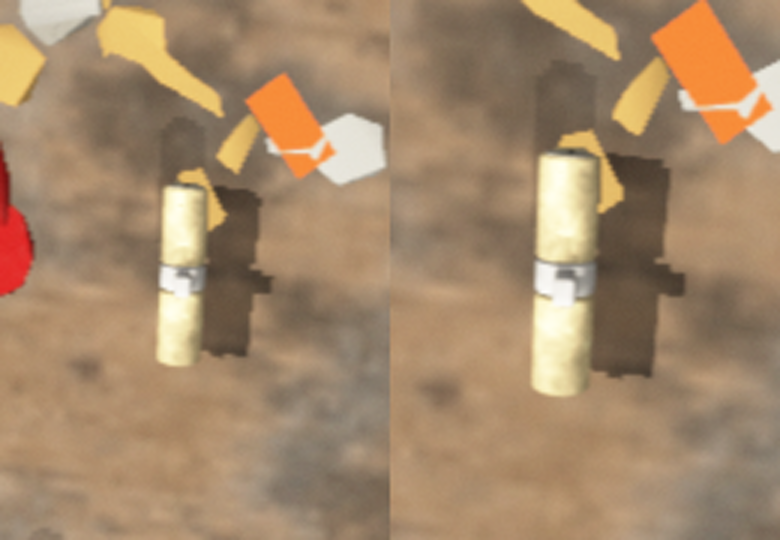

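The crops show the cylinder standing along tool x. Its near top edge is at (180,366) in the left view and (171,395) in the right. Its far top edge is at (186,188) and (180,155).

```bash
python3 - <<'E'
from h import *
import json
c,d=[pose("wrist",json.load(open(f))) for f in("w5.json","w6.json")]
V=lambda p:np.array(p)/3+[193,71]
W=lambda p:np.array(p)/3+[188,81]
E=[]
for a,b in(((180,366),(171,395)),((186,188),(180,155))):
    X,r=tri([(V(a),c),(W(b),d)]);p=[onz(V(a),c,.0319),onz(W(b),d,.0319)];print(X,r,p);E.append(p)
E=np.array(E).mean(1);m=E.mean(0);v=E[1]-E[0];print("mid",m,"len",np.linalg.norm(v),"ang",np.arctan2(v[1],v[0]))
st=arm.observe();M=R.from_rotvec(st["tool_rot"]).as_matrix();print(st["position"],np.arctan2(M[1,0],M[0,0]),M)
print("shift",M.T@(m-st["position"]))
E
```

```text
[ 0.448  -0.185   0.0273] [array([-0.3, -0.1]), array([0.4, 0.1])] [array([ 0.4478, -0.1864,  0.0319]), array([ 0.4485, -0.1868,  0.0319])]
[ 0.454  -0.2541  0.0276] [array([ 0. , -0.3]), array([-0. ,  0.4])] [array([ 0.454 , -0.2543,  0.0319]), array([ 0.4541, -0.2549,  0.0319])]
mid [ 0.4511 -0.2206  0.0319] len 0.06824784637767022 ang -1.4840567378953216
[ 0.4457 -0.2106  0.2185] -1.4433149747537684 [[ 0.1271 -0.9919 -0.0057]
 [-0.9919 -0.1271  0.0002]
 [-0.001   0.0057 -1.    ]]
shift [ 0.0108 -0.0051  0.1866]
```

```bash
python3 shift.py '[[0.2, -0.1, 0.8, 0.8], [0, 0, 0.8, 0], [0, 0, 0, 0], [0, 0, 0, 0]]' 0.05
cat > where.py <<'E'
import sys
from h import *
st=arm.observe();M=R.from_rotvec(st["tool_rot"]).as_matrix();t=np.array([float(x) for x in sys.argv[1:4]])
a=np.arctan2(M[1,0],M[0,0]);print(st["time_s"],"pos",st["position"],"ang",a,"shift",M.T@(t-st["position"]),"turn",-(float(sys.argv[4])-a),"q",st["joint_positions"],"f",st["ft_force"])
E
python3 where.py .4511 -.2206 .083 -1.484
```

```text
time_s: 5.25
position: [0.4541, -0.221, 0.1421]
tool_rot: [2.315, -2.124, 0.002]
ft_force: [0.2, 0.1, 0.5]
finger_gap: 0.0501
gripper_force: 0.0
5.25 pos [ 0.4541 -0.221   0.1421] ang -1.484906407404075 shift [-0.0008  0.003   0.0591] turn -0.0009064074040749937 q [-0.0629  0.2524 -0.5668  0.0012 -0.7509  0.1479] f [0.1748 0.063  0.4831]
```

In the tool's units: 0.03 m is 0.6, 0.029 m is 0.58.

```bash
python3 shift.py '[[-0.02, 0.06, 0.6, 0], [0, 0, 0.58, 0], [0, 0, 0, 0], [0, 0, 0, 0]]'; python3 where.py .4511 -.2206 .083 -1.484; python3 shift.py '[[0, 0, 0, 0], [0, 0, 0, 0], [0, 0, 0, 0], [0, 0, 0, 0]]' 0.0; python3 where.py .4511 -.2206 .083 -1.484
```

```text
time_s: 5.65
position: [0.4513, -0.2203, 0.0835]
tool_rot: [-2.313, 2.124, -0.003]
ft_force: [0.2, 0.2, 0.5]
finger_gap: 0.0499
gripper_force: 0.0
5.65 pos [ 0.4513 -0.2203  0.0835] ang -1.485415660664498 shift [0.0003 0.0003 0.0005] turn -0.001415660664497942 q [-0.0618  0.3397 -0.6285  0.001  -0.6002  0.1463] f [0.1994 0.204  0.5245]
time_s: 6.05
position: [0.4508, -0.2202, 0.083]
tool_rot: [-2.312, 2.125, -0.004]
ft_force: [-0.9, 2.0, 11.0]
finger_gap: 0.0145
gripper_force: 58.4
6.05 pos [ 0.4508 -0.2202  0.083 ] ang -1.4862774948813822 shift [ 0.0004 -0.0003  0.    ] turn -0.0022774948813821805 q [-0.0619  0.3397 -0.6301  0.0006 -0.5981  0.1459] f [-0.9168  2.0308 11.0254]
```

In the tool's units: 0.0025 m is 0.05.

```bash
python3 shift.py '[[0, 0, 0, 0], [0, 0, 0, 0]]' 0.03;python3 shift.py '[[0, 0, 0.05, 0], [0, 0, 0, 0]]';  python3 shift.py '[[0, 0, 0, 0], [0, 0, 0, 0], [0, 0, 0, 0], [0, 0, 0, 0]]' 0.0; python3 where.py .4511 -.2206 .083 -1.484
```

```text
time_s: 6.25
position: [0.4499, -0.2201, 0.0817]
tool_rot: [-2.312, 2.126, -0.001]
ft_force: [-1.1, -0.3, -0.5]
finger_gap: 0.0304
gripper_force: 0.0
time_s: 6.45
position: [0.4495, -0.2201, 0.0783]
tool_rot: [2.312, -2.126, -0.001]
ft_force: [-0.1, 0.6, 0.1]
finger_gap: 0.03
gripper_force: 0.0
time_s: 6.85
position: [0.4497, -0.2201, 0.0786]
tool_rot: [2.313, -2.126, 0.0]
ft_force: [0.5, -0.9, 0.8]
finger_gap: 0.0152
gripper_force: 58.2
6.85 pos [ 0.4497 -0.2201  0.0786] ang -1.4868364929645923 shift [ 0.0006 -0.0013 -0.0044] turn -0.0028364929645923187 q [-0.062   0.3469 -0.6339  0.     -0.59    0.146 ] f [ 0.4809 -0.8834  0.7962]
```

In the tool's units: -0.002 m is -0.04.

```bash
python3 shift.py '[[0, 0, 0, 0], [0, 0, -0.04, 0]]' 0.03;  python3 shift.py '[[0, 0, 0, 0], [0, 0, 0, 0], [0, 0, 0, 0], [0, 0, 0, 0]]' 0.0; python3 where.py .4511 -.2206 .083 -1.484; python3 shift.py '[[0, 0, -0.8, 0], [0, 0, -0.8, 0], [0, 0, 0, 0]]'; python3 where.py .409 .165 .2 -0.385
```

```text
time_s: 7.05
position: [0.4495, -0.2201, 0.0804]
tool_rot: [2.312, -2.126, -0.001]
ft_force: [0.0, 0.0, 0.8]
finger_gap: 0.0298
gripper_force: 0.0
time_s: 7.45
position: [0.45, -0.2201, 0.081]
tool_rot: [-2.313, 2.126, -0.001]
ft_force: [-0.5, 0.7, 4.3]
finger_gap: 0.015
gripper_force: 58.4
7.45 pos [ 0.45   -0.2201  0.081 ] ang -1.4866081443173118 shift [ 0.0006 -0.0011 -0.002 ] turn -0.0026081443173118224 q [-0.0619  0.3429 -0.6319  0.0002 -0.5953  0.146 ] f [-0.4787  0.699   4.2777]
time_s: 7.75
position: [0.4521, -0.2205, 0.1651]
tool_rot: [-2.311, 2.122, -0.01]
ft_force: [0.8, 0.5, -2.5]
finger_gap: 0.015
gripper_force: 59.8
7.75 pos [ 0.4521 -0.2205  0.1651] ang -1.4858454093704392 shift [-0.3877  0.01   -0.0358] turn -1.1008454093704392 q [-0.062   0.2144 -0.5506  0.0013 -0.7981  0.146 ] f [ 0.7882  0.5052 -2.4713]
```

In the tool's units: -0.0485 m is -0.97, 0.001 m is 0.02.

```bash
python3 shift.py '[[-0.97, 0.02, 0, 0], [-0.97, 0.02, 0, 0], [-0.97, 0.02, 0, 0], [-0.97, 0.02, 0, 0], [-0.97, 0.02, 0, 0]]';python3 shift.py '[[-0.97, 0.02, 0, 0], [-0.97, 0.02, 0, 0], [-0.97, 0.02, 0, 0], [0, 0, 0, -2.8], [0, 0, 0, -2.8]]';python3 shift.py '[[0, 0, 0, -2.8], [0, 0, 0, -2.8], [0, 0, 0, -2.8], [0, 0, 0, -2.8], [0, 0, 0, -2.8]]';python3 shift.py '[[0, 0, 0, -2.4], [0, 0, 0, 0], [0, 0, 0, 0]]'; python3 where.py .409 .165 .145 -0.385
```

```text
time_s: 8.25
position: [0.4232, 0.0226, 0.16]
tool_rot: [2.312, -2.127, -0.001]
ft_force: [0.7, 1.3, -2.6]
finger_gap: 0.0148
gripper_force: 59.8
time_s: 8.75
position: [0.4083, 0.1673, 0.1597]
tool_rot: [2.593, -1.771, -0.001]
ft_force: [-0.2, -0.5, -3.5]
finger_gap: 0.0145
gripper_force: 59.8
time_s: 9.25
position: [0.4086, 0.1654, 0.1597]
tool_rot: [3.042, -0.779, -0.002]
ft_force: [0.2, -0.2, -2.5]
finger_gap: 0.0151
gripper_force: 59.8
time_s: 9.55
position: [0.4088, 0.1656, 0.1601]
tool_rot: [3.081, -0.61, -0.001]
ft_force: [-0.5, -0.4, -3.0]
finger_gap: 0.0147
gripper_force: 59.8
9.55 pos [0.4088 0.1656 0.1601] ang -0.39062486493527354 shift [0.0004 0.0005 0.0151] turn -0.0056248649352735325 q [ 0.8345  0.1279 -0.6786 -0.0003 -0.7653  0.3459] f [-0.472  -0.3675 -2.9777]
```

In the tool's units: 0.03 m is 0.6.

```bash
python3 shift.py '[[0, 0, 0.6, 0], [0, 0, 0, 0]]'; python3 shift.py '[[0, 0, 0.06, 0], [0, 0, 0.06, 0], [0, 0, 0, 0]]'; python3 shift.py '[[0, 0, 0.06, 0], [0, 0, 0, 0]]'; python3 where.py .409 .165 .1175 -0.385
```

```text
time_s: 9.75
position: [0.4076, 0.1644, 0.1282]
tool_rot: [3.078, -0.609, -0.005]
ft_force: [-0.9, -0.1, -2.9]
finger_gap: 0.0149
gripper_force: 59.7
time_s: 10.05
position: [0.4092, 0.1661, 0.1259]
tool_rot: [-3.083, 0.604, -0.0]
ft_force: [-7.6, 0.3, 12.1]
finger_gap: 0.015
gripper_force: 61.3
time_s: 10.25
position: [0.4085, 0.1666, 0.1235]
tool_rot: [-3.081, 0.605, 0.001]
ft_force: [-19.0, 5.4, 24.1]
finger_gap: 0.0148
gripper_force: 63.0
10.25 pos [0.4085 0.1666 0.1235] ang -0.3875845132743245 shift [0.0011 0.0013 0.006 ] turn -0.002584513274324518 q [ 0.8362  0.1875 -0.7204 -0.002  -0.6619  0.3486] f [-19.0255   5.3961  24.0878]
```

In the tool's units: -0.002 m is -0.04, 0.002 m is 0.04.

```bash
python3 shift.py '[[-0.04, 0, 0.04, 0], [-0.04, 0, 0.04, 0], [0, 0, 0, 0]]'; python3 shift.py '[[-0.03, 0, 0.06, 0], [-0.02, 0, 0.04, 0], [0, 0, 0, 0]]'; python3 where.py .409 .165 .1148 -0.385
```

```text
time_s: 10.55
position: [0.406, 0.1681, 0.1196]
tool_rot: [-3.081, 0.603, -0.003]
ft_force: [-7.8, 0.4, 15.3]
finger_gap: 0.0149
gripper_force: 62.3
time_s: 10.85
position: [0.4039, 0.1692, 0.1146]
tool_rot: [-3.081, 0.603, -0.003]
ft_force: [-5.8, 0.7, 13.9]
finger_gap: 0.015
gripper_force: 63.4
10.85 pos [0.4039 0.1692 0.1146] ang -0.3866309116551103 shift [ 0.0063  0.002  -0.0002] turn -0.001630911655110312 q [ 0.8504  0.1975 -0.7395  0.001  -0.6309  0.3329] f [-5.792   0.7359 13.9476]
```

In the tool's units: -0.035 m is -0.7, -0.03 m is -0.6.

```bash
python3 shift.py '[[0, 0, -0.7, 0], [0, 0, -0.6, 0], [0, 0, 0, 0]]'; python3 - <<'E'
from h import *
import json
st=arm.observe();im=arm.capture("wrist")[...,::-1];json.dump({k:np.array(st[k]).tolist() for k in("position","tool_rot")},open("w7.json","w"));
cv2.imwrite("pics/w7.png",im)
s=arm.capture("scene")[...,::-1];cv2.imwrite("pics/s7.png",s)
p=st["position"];u=proj(p-[0,0,.08],pose("scene"))[0].round().astype(int);print(p,u)
c=cv2.resize(s[u[1]-40:u[1]+40,u[0]-50:u[0]+50],None,fx=4,fy=4,interpolation=cv2.INTER_CUBIC)
w=im[234:384,130:380];w=cv2.resize(w,None,fx=1.6,fy=1.6,interpolation=cv2.INTER_CUBIC)
W=np.zeros((560,400,3),np.uint8);W[:320]=c;W[320:560]=w[:240,:400];cv2.imwrite("pics/c4.png",W)
E
```

```text
time_s: 11.15
position: [0.4051, 0.1701, 0.1821]
tool_rot: [-3.077, 0.602, -0.008]
ft_force: [0.7, -0.3, -2.8]
finger_gap: 0.0151
gripper_force: 61.0
[0.4051 0.1701 0.1821] [184 180]
```

View pics/c4.png

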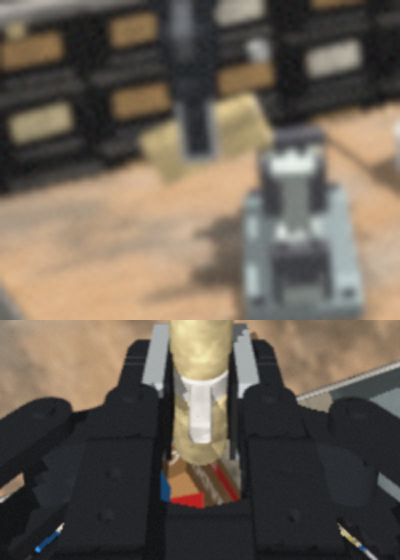

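The crop shows the cylinder tilted in the pads, tool -x end down. In the scene part its corners are near (142,137), (258,95), (272,138) and (163,182). I'll fit the tilt and pivot offset.

```bash
python3 - <<'E'
from h import *
import json
st=json.load(open("w7.json"));M=R.from_rotvec(st["tool_rot"]).as_matrix();p=np.array(st["position"]);x=M[:,0]*[1,1,0];x/=np.linalg.norm(x);z=np.array([0,0,1.])
cam=pose("scene");obs=np.array([(142,137),(258,95),(272,138),(163,182)])/4+[134,140]
pts=np.array([(-33.7,31.9),(33.7,31.9),(33.7,0),(-33.7,0)])/1e3
def m(q):
    u=x*np.cos(q[0])+z*np.sin(q[0]);v=-x*np.sin(q[0])+z*np.cos(q[0])
    return np.array([p-z*(.081-.0235)+x*q[1]+z*q[2]+a*u+(b-.0235)*v for a,b in pts])
r=least_squares(lambda q:(proj(m(q),cam)-obs).ravel(),[.3,0,0]);print(np.degrees(r.x[0]),r.x[1:]);print(r.fun.reshape(-1,2).round(1))
E
python3 where.py .409 .165 .18 -1.9556
```

```text
16.9587927339704 [ 0.0045 -0.0014]
[[ 0.3 -0.6]
 [-1.2 -0.3]
 [ 0.4  1. ]
 [ 0.5  0. ]]
11.25 pos [0.4034 0.1687 0.1786] ang -0.3874959157484462 shift [ 0.0066  0.0013 -0.0013] turn 1.5681040842515537 q [ 0.85    0.0919 -0.6654 -0.0003 -0.8105  0.3335] f [ 1.0158  0.0332 -3.0574]
```

```bash
python3 - <<'E'
from h import *
import json
st=json.load(open("w7.json"));cam=pose("wrist",st);M=R.from_rotvec(st["tool_rot"]).as_matrix();p=np.array(st["position"])
for off in(-.002,0,.002):
 for t in(0,15,17,19,21,23,25):
  a=np.radians(t);u=np.array([np.cos(a),0,-np.sin(a)]);v=np.array([-np.sin(a),0,-np.cos(a)])
  pt=[p+M@(np.array([off,0,.0575])+s*u+(h-.0235)*v) for s,h in((-.0337,.0319),(-.005,.0445),(.004,.0445))]
  print(off,t,proj(np.array(pt),cam)[:,1].round(1))
E
```

```text
-0.002 0 [343.6 309.5 290.3]
-0.002 15 [331.8 317.1 302.8]
-0.002 17 [330.  317.8 304.3]
-0.002 19 [328.2 318.4 305.7]
-0.002 21 [326.3 319.  307. ]
-0.002 23 [324.4 319.5 308.3]
-0.002 25 [322.5 320.  309.6]
0 0 [340.2 305.3 285.9]
0 15 [328.5 313.  298.5]
0 17 [326.7 313.8 300. ]
0 19 [324.9 314.4 301.4]
0 21 [323.1 315.  302.8]
0 23 [321.2 315.6 304.1]
0 25 [319.2 316.  305.4]
0.002 0 [336.7 301.1 281.5]
0.002 15 [325.2 308.9 294.2]
0.002 17 [323.4 309.7 295.7]
0.002 19 [321.6 310.4 297.2]
0.002 21 [319.8 311.  298.6]
0.002 23 [317.9 311.6 299.9]
0.002 25 [316.  312.1 301.2]
```

Two fits agree on about 17–18° of tilt. That is enough: with the low corner 5 mm off the floor, it passes under the lip and the other end still clears the fixed jaw. Next I'll turn in line with the channel.

The rows are not in the units I measure in: shifts go in shares of 50 mm and turns go in units of 0.05 rad. I convert before sending: 0.15 rad is 3.

```bash
python3 shift.py '[[0, 0, 0, 3], [0, 0, 0, 3], [0, 0, 0, 3], [0, 0, 0, 3], [0, 0, 0, 3]]';python3 shift.py '[[0, 0, 0, 3], [0, 0, 0, 3], [0, 0, 0, 3], [0, 0, 0, 3], [0, 0, 0, 3]]';python3 shift.py '[[0, 0, 0, 1.36], [0, 0, 0, 0], [0, 0, 0, 0]]';  python3 where.py .4606 .17 .14 -1.9556
```

```text
time_s: 11.75
position: [0.4026, 0.1678, 0.1765]
tool_rot: [2.64, -1.699, -0.001]
ft_force: [0.2, -0.3, -3.3]
finger_gap: 0.0147
gripper_force: 61.0
time_s: 12.25
position: [0.4026, 0.1678, 0.1765]
tool_rot: [1.834, -2.548, 0.0]
ft_force: [0.5, -0.1, -2.8]
finger_gap: 0.0149
gripper_force: 61.0
time_s: 12.55
position: [0.4029, 0.168, 0.1769]
tool_rot: [1.758, -2.602, 0.0]
ft_force: [-0.1, 0.1, -2.9]
finger_gap: 0.0148
gripper_force: 61.0
12.55 pos [0.4029 0.168  0.1769] ang -1.9528554713398636 shift [-0.0234 -0.0529  0.0369] turn 0.002744528660136414 q [ 0.85    0.0952 -0.6667 -0.0002 -0.8104 -1.2319] f [-0.1254  0.0941 -2.9325]
```

In the tool's units: -0.0265 m is -0.53, 0.02 m is 0.4, 0.002 rad is 0.04.

```bash
python3 shift.py '[[-0.234, -0.53, 0, 0.04], [-0.234, -0.53, 0, 0], [0, 0, 0.4, 0], [0, 0, 0, 0], [0, 0, 0, 0]]'; python3 where.py .4606 .17 .119 -1.9556
python3 - <<'E'
from h import *
import json
st=arm.observe();im=arm.capture("wrist")[...,::-1];json.dump({k:np.array(st[k]).tolist() for k in("position","tool_rot")},open("w8.json","w"));
im=np.ascontiguousarray(im);cam=pose("wrist",st);p=np.array([.4681,.1885,-1.9556])
def w(m):
    c,s=np.cos(p[2]),np.sin(p[2]);return np.array([p[0]+c*m[0]-s*m[1],p[1]+s*m[0]+c*m[1],m[2]])
big=cv2.resize(im[190:384,120:390],None,fx=2.9,fy=2.9,interpolation=cv2.INTER_CUBIC)
for m in((-16,13,68),(-16,-13,68),(34,18,46),(34,-18,46),(54,18,46),(54,-18,46),(58,35,12),(58,-35,12)):
    u=(proj(w(np.array(m)/1e3),cam)[0]-[120,190])*2.9;cv2.circle(big,tuple(u.astype(int).tolist()),4,(0,0,255),1)
cv2.imwrite("pics/c5.png",big)
E
```

```text
time_s: 13.05
position: [0.4604, 0.1695, 0.1571]
tool_rot: [1.754, -2.603, 0.001]
ft_force: [0.4, -0.4, -2.9]
finger_gap: 0.0149
gripper_force: 60.9
13.05 pos [0.4604 0.1695 0.1571] ang -1.9560292462667386 shift [-0.0006 -0.0001  0.0381] turn -0.0004292462667385699 q [ 0.7544  0.211  -0.5788 -0.0001 -0.7836 -1.1396] f [ 0.3949 -0.4126 -2.9273]
```

View pics/c5.png

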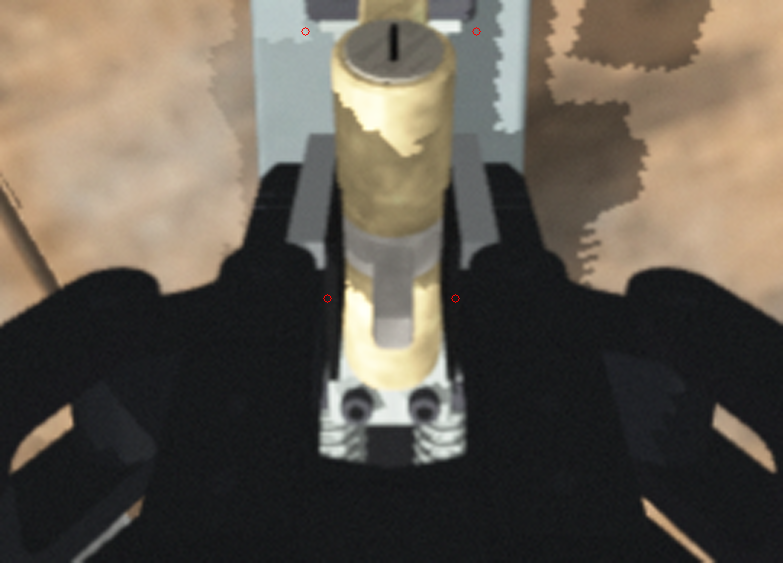

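The picture shows the cylinder centred over the channel. The fixed jaw's face edge at (305–476, 30) agrees with the fit. Now I'll descend with force checks.

In the tool's units: 0.02 m is 0.4, 0.008 m is 0.16.

```bash
python3 shift.py '[[0, 0, 0.4, 0], [0, 0, 0.16, 0], [0, 0, 0, 0]]'; python3 shift.py '[[0, 0, 0.12, 0], [0, 0, 0.06, 0], [0, 0, 0, 0], [0, 0, 0, 0]]'; python3 where.py .4606 .17 .119 -1.9556
```

```text
time_s: 13.4
position: [0.4603, 0.1698, 0.1292]
tool_rot: [1.754, -2.604, 0.0]
ft_force: [0.6, 0.0, -2.4]
finger_gap: 0.0146
gripper_force: 60.9
time_s: 13.8
position: [0.4617, 0.1706, 0.1219]
tool_rot: [-1.754, 2.604, -0.0]
ft_force: [-2.5, 0.7, 8.2]
finger_gap: 0.0149
gripper_force: 62.4
13.8 pos [0.4617 0.1706 0.1219] ang -1.956021620093617 shift [0.001  0.0007 0.0029] turn -0.00042162009361690345 q [ 0.7546  0.2638 -0.6153  0.0007 -0.69   -1.1404] f [-2.4823  0.6868  8.1995]
```

The 11 N contact is the underside meeting the fixed jaw's edge before the low end is under the lip. It needs about 6° more tilt, and pressing gently here on that edge gives it.

```bash
python3 shift.py '[[0, 0, 0.04, 0], [0, 0, 0, 0]]'; python3 shift.py '[[0, 0, 0.03, 0], [0, 0, 0, 0]]'; python3 shift.py '[[0, 0, 0.02, 0], [0, 0, 0, 0]]'; python3 where.py .4606 .17 .119 -1.9556
```

```text
time_s: 14.0
position: [0.4621, 0.171, 0.121]
tool_rot: [-1.754, 2.603, -0.001]
ft_force: [-5.8, 0.5, 19.3]
finger_gap: 0.0147
gripper_force: 64.3
time_s: 14.2
position: [0.4626, 0.1715, 0.1201]
tool_rot: [-1.754, 2.601, -0.001]
ft_force: [-5.3, 0.1, 24.8]
finger_gap: 0.0152
gripper_force: 65.5
time_s: 14.4
position: [0.4629, 0.1718, 0.1196]
tool_rot: [-1.753, 2.6, -0.0]
ft_force: [-8.1, 1.4, 28.4]
finger_gap: 0.015
gripper_force: 66.4
14.4 pos [0.4629 0.1718 0.1196] ang -1.9548088319128691 shift [0.0025 0.0015 0.0005] turn 0.0007911680871308668 q [ 0.7551  0.2682 -0.6171  0.0019 -0.6799 -1.1405] f [-8.1215  1.4483 28.3821]
```

```bash
python3 - <<'E'
from h import *
im=arm.capture("wrist")
cv2.imwrite("pics/w9.png",im[...,::-1])
c5=cv2.imread("pics/c5.png")
for r in range(296,334):
    a=im[r,250:258].mean(0).round().astype(int)
    y=int((r-190+.5)*2.9);b=c5[y,int(130*2.9):int(138*2.9),::-1].mean(0).round().astype(int);print(r,a,b)
E
```

```text
296 [131 128 122] [125 121 117]
297 [133 130 124] [126 123 118]
298 [134 131 125] [130 127 121]
299 [134 132 125] [143 139 133]
300 [135 132 126] [165 160 153]
301 [137 134 127] [170 166 159]
302 [142 139 132] [173 169 161]
303 [153 149 143] [176 171 164]
304 [172 168 161] [178 173 166]
305 [182 178 170] [177 173 166]
306 [184 180 172] [179 175 167]
307 [186 182 175] [182 178 170]
308 [188 184 176] [187 183 174]
309 [188 184 176] [201 195 183]
310 [192 188 180] [233 223 193]
311 [209 205 196] [250 242 201]
312 [240 236 221] [249 241 199]
313 [251 246 228] [248 240 196]
314 [245 236 192] [249 241 199]
315 [233 218 165] [250 242 202]
316 [225 208 156] [250 244 204]
317 [195 177 130] [250 243 202]
318 [136 122  90] [248 239 195]
319 [118 111  90] [245 235 188]
320 [100 102  95] [244 234 185]
321 [ 94 100  95] [244 234 185]
322 [94 99 95] [246 236 189]
323 [93 98 95] [247 239 200]
324 [94 98 94] [237 234 215]
325 [94 99 96] [227 229 221]
326 [94 98 95] [217 223 219]
327 [93 97 94] [212 218 214]
328 [93 98 94] [206 211 207]
329 [94 99 95] [202 207 203]
330 [95 99 96] [208 214 209]
331 [ 97 101  98] [225 230 226]
332 [102 108 104] [230 235 231]
333 [125 132 127] [230 235 231]
```

The tilt is now about 24°: the near end's row moved from 324 to 317. I'll take the preload off and push in under the lip.

```bash
python3 shift.py '[[0, 0, -0.07, 0], [-0.06, 0, 0, 0], [-0.06, 0, 0, 0], [0, 0, 0, 0]]'; python3 shift.py '[[-0.12, 0, 0, 0], [0, 0, 0, 0]]'; python3 where.py .4724 .1992 .119 -1.9556
```

```text
time_s: 14.85
position: [0.4636, 0.1761, 0.1194]
tool_rot: [-1.754, 2.606, 0.0]
ft_force: [-0.4, 1.2, -0.9]
finger_gap: 0.0151
gripper_force: 62.2
time_s: 15.05
position: [0.4651, 0.1809, 0.119]
tool_rot: [1.753, -2.604, 0.001]
ft_force: [-0.9, -4.3, -1.2]
finger_gap: 0.0146
gripper_force: 62.1
15.05 pos [0.4651 0.1809 0.119 ] ang -1.9568208836476093 shift [-0.0197  0.0002 -0.0001] turn -0.0012208836476093055 q [ 0.7654  0.2798 -0.6002  0.0001 -0.6935 -1.1515] f [-0.874  -4.3309 -1.2109]
```

The spring has taken up at about 4 N with no vertical force, so the end is tucked under the lip. I'll push on.

In the tool's units: -0.006 m is -0.12.

```bash
python3 shift.py '[[-0.12, 0, 0, 0], [-0.12, 0, 0, 0], [0, 0, 0, 0]]'; python3 shift.py '[[-0.12, 0, 0, 0], [-0.04, 0, 0, 0], [0, 0, 0, 0], [0, 0, 0, 0]]'; python3 where.py .4724 .1992 .119 -1.9556
python3 - <<'E'
from h import *
im=arm.capture("wrist");cv2.imwrite("pics/w10.png",im[...,::-1])
for r in range(300,330,2):print(r,im[r,250:258].mean(0).round().astype(int))
E
```

```text
time_s: 15.35
position: [0.4691, 0.1911, 0.1188]
tool_rot: [1.751, -2.603, 0.001]
ft_force: [-1.5, -6.4, -0.6]
finger_gap: 0.0151
gripper_force: 62.2
time_s: 15.75
position: [0.4716, 0.1975, 0.1188]
tool_rot: [1.75, -2.602, 0.002]
ft_force: [-1.1, -9.6, 1.3]
finger_gap: 0.0148
gripper_force: 62.3
15.75 pos [0.4716 0.1975 0.1188] ang -1.9576577148144425 shift [-0.0019 -0.     -0.0002] turn -0.0020577148144425017 q [ 0.7812  0.2982 -0.572   0.0004 -0.7062 -1.1683] f [-1.1328 -9.6063  1.3165]
300 [141 137 131]
302 [172 168 161]
304 [183 179 171]
306 [187 183 176]
308 [190 186 178]
310 [198 194 184]
312 [155 143 116]
314 [114 109  91]
316 [ 95 100  97]
318 [ 97 102  99]
320 [134 141 136]
322 [195 203 196]
324 [231 236 233]
326 [234 239 235]
328 [233 238 234]
```

```bash
python3 shift.py '[[-0.04, 0, 0.04, 0], [0, 0, 0.04, 0], [0, 0, 0, 0]]'; python3 shift.py '[[0, 0, 0.06, 0], [0, 0, 0.06, 0], [0, 0, 0, 0]]'; python3 shift.py '[[0, 0, 0.04, 0], [0, 0, 0, 0]]'; python3 where.py .4676 .1877 .105 -1.9556
```

```text
time_s: 16.1
position: [0.4722, 0.1991, 0.1147]
tool_rot: [1.75, -2.602, 0.002]
ft_force: [-2.8, -8.5, 0.9]
finger_gap: 0.0149
gripper_force: 62.3
time_s: 16.4
position: [0.4717, 0.1973, 0.111]
tool_rot: [1.75, -2.599, 0.005]
ft_force: [-11.9, -19.8, 33.6]
finger_gap: 0.0147
gripper_force: 66.2
time_s: 16.6
position: [0.4715, 0.1964, 0.1094]
tool_rot: [1.749, -2.599, 0.006]
ft_force: [-11.6, -24.2, 40.3]
finger_gap: 0.0149
gripper_force: 67.2
16.6 pos [0.4715 0.1964 0.1094] ang -1.9567948264090318 shift [0.0095 0.0003 0.0045] turn -0.0011948264090317906 q [ 0.7811  0.3132 -0.5811  0.0034 -0.6865 -1.1698] f [-11.6242 -24.2264  40.2729]
```

```bash
python3 - <<'E'
from h import *
import json
st=arm.observe();json.dump({k:np.array(st[k]).tolist() for k in("position","tool_rot")},open("w11.json","w"))
im=arm.capture("wrist")[...,::-1];s=arm.capture("scene")[...,::-1]
cv2.imwrite("pics/w11.png",im)
a=cv2.resize(im[190:340,190:330],None,fx=3.6,fy=3.6,interpolation=cv2.INTER_CUBIC)
u=proj([.47,.19,.05],pose("scene"))[0].astype(int);print(u)
b=cv2.resize(s[u[1]-45:u[1]+45,u[0]-25:u[0]+25],None,fx=5,fy=6,interpolation=cv2.INTER_CUBIC)
cv2.imwrite("pics/c6.png",np.hstack([a,b[:540]]))
E
```

```text
[207 191]
```

View pics/c6.png

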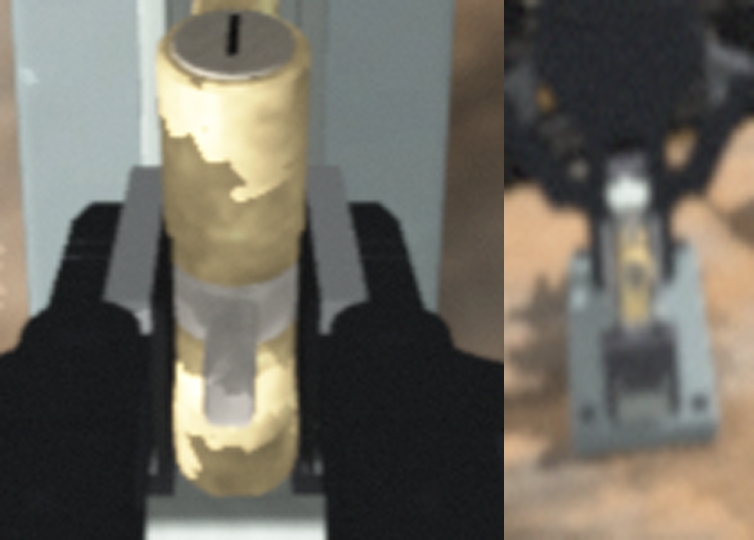

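The left part of the picture shows the far rim at crop row 78, the cam's near edge at 420 and the near end at about 492, just in front of the lip at 520. I'll fit the tilt to these.

```bash
python3 - <<'E'
from h import *
import json
st=json.load(open("w11.json"));cam=pose("wrist",st);M=R.from_rotvec(st["tool_rot"]).as_matrix();p=np.array(st["position"])
S=np.array([(-.0337,.0319),(-.005,.0445),(.0337,.0319)])
def rows(t,off,dz):
  a=t;u=np.array([np.cos(a),0,-np.sin(a)]);v=np.array([-np.sin(a),0,-np.cos(a)])
  return np.array([p+M@(np.array([off,0,.0575+dz])+s*u+(h-.0235)*v) for s,h in S])
obs=190+np.array([492,420,78])/3.6
for off in (.001,.0025):
 for t in(0,5,8,12,16,20,24):
  X=rows(np.radians(t),off,0);print(off,t,proj(X,cam)[:,1].round(1))
print(obs)
r=least_squares(lambda q:proj(rows(q[0],q[1],q[2]),cam)[:,1]-obs,[.2,.001,0]);print(np.degrees(r.x[0]),r.x[1:],rows(*r.x))
H=np.array([.4681,.1885]);ex=np.array([-.3756,-.9268])
print("near x",(rows(*r.x)[0,:2]-H)@ex, "TCP x",(p[:2]-H)@ex)
for d in(16,18,20,22):
  L=[np.r_[H+ex*(-.016-d/1e3),z] for z in(.062,.068)];print(d,proj(np.array(L),cam)[:,1])
E
```

```text
0.001 0 [336.3 300.7 199.2]
0.001 5 [332.8 303.8 203.6]
0.001 8 [330.6 305.4 206.6]
0.001 12 [327.3 307.3 210.9]
0.001 16 [323.9 309.  215.7]
0.001 20 [320.3 310.4 220.9]
0.001 24 [316.6 311.5 226.5]
0.0025 0 [333.7 297.5 195.6]
0.0025 5 [330.2 300.6 200. ]
0.0025 8 [328.  302.3 202.9]
0.0025 12 [324.8 304.2 207.2]
0.0025 16 [321.4 305.9 212. ]
0.0025 20 [317.8 307.3 217.2]
0.0025 24 [314.1 308.5 222.8]
[326.6667 306.6667 211.6667]
11.884668824662096 [-0.      0.0017] [[0.4842 0.2281 0.0511]
 [0.4747 0.2046 0.0696]
 [0.4595 0.1671 0.0656]]
near x -0.0427480789929367 TCP x -0.008619182838929897
16 [323.5252 332.9266]
18 [327.2042 336.7168]
20 [330.8522 340.4736]
22 [334.4696 344.1975]
```

```bash
python3 shift.py '[[0.03, 0, 0.02, 0], [0.03, 0, 0.02, 0], [0, 0, 0, 0]]'; python3 shift.py '[[0.03, 0, 0.02, 0], [0.02, 0, 0.02, 0], [0, 0, 0, 0]]'; python3 where.py .4676 .1877 .105 -1.9556
```

```text
time_s: 17.0
position: [0.4704, 0.1941, 0.1069]
tool_rot: [1.749, -2.6, 0.005]
ft_force: [-10.2, -22.9, 33.2]
finger_gap: 0.0149
gripper_force: 66.5
time_s: 17.3
position: [0.4696, 0.1921, 0.1046]
tool_rot: [1.749, -2.6, 0.005]
ft_force: [-10.2, -21.1, 29.0]
finger_gap: 0.015
gripper_force: 66.4
17.3 pos [0.4696 0.1921 0.1046] ang -1.9574424123310963 shift [ 0.0048  0.0002 -0.0003] turn -0.001842412331096277 q [ 0.7769  0.3155 -0.5931  0.0022 -0.6705 -1.1653] f [-10.2464 -21.0712  29.0049]
```

In the tool's units: 0.0015 m is 0.03, 0.001 m is 0.02.

```bash
python3 shift.py '[[0.02, 0, 0.03, 0], [0, 0, 0, 0]]';python3 shift.py '[[0.02, 0, 0.02, 0], [0, 0, 0, 0], [0, 0, 0, 0]]'; python3 where.py .4676 .1877 .105 -1.9556
python3 - <<'E'
from h import *
import json
st=arm.observe();im=arm.capture("wrist");cv2.imwrite("pics/w12.png",im[...,::-1]);cam=pose("wrist",st);M=R.from_rotvec(st["tool_rot"]).as_matrix();p=np.array(st["position"])
S=np.array([(-.0337,.0319),(-.005,.0445),(.0337,.0319)])
for t in(0,3,6,9,12):
  a=np.radians(t);u=np.array([np.cos(a),0,-np.sin(a)]);v=np.array([-np.sin(a),0,-np.cos(a)])
  print(t,proj(np.array([p+M@(np.array([.001,0,.0575])+s*u+(h-.0235)*v) for s,h in S]),cam)[:,1].round(1))
o=cv2.imread("pics/w11.png")[...,::-1]
for a,b in((190,222),(296,340)):
  for r in range(a,b):print(r,im[r,245:250].mean(0).astype(int),o[r,245:250].mean(0).astype(int))
E
```

```text
time_s: 17.5
position: [0.4695, 0.1917, 0.104]
tool_rot: [1.75, -2.601, 0.004]
ft_force: [-13.1, -19.6, 38.0]
finger_gap: 0.0149
gripper_force: 73.9
time_s: 17.8
position: [0.4694, 0.1915, 0.1039]
tool_rot: [1.752, -2.602, 0.004]
ft_force: [-16.2, -17.6, 47.9]
finger_gap: 0.0148
gripper_force: 78.9
17.8 pos [0.4694 0.1915 0.1039] ang -1.9562491375383404 shift [ 0.0042  0.0003 -0.0011] turn -0.0006491375383403941 q [ 0.7763  0.3151 -0.5964  0.0023 -0.6647 -1.1635] f [-16.2476 -17.5909  47.8888]
0 [336.3 300.7 199.2]
3 [334.3 302.6 201.7]
6 [332.1 304.3 204.5]
9 [329.8 305.9 207.6]
12 [327.3 307.3 210.9]
190 [101  97  89] [152 137 101]
191 [99 96 87] [149 134  98]
192 [100  96  88] [145 130  97]
193 [100  96  87] [125 116  93]
194 [101  97  88] [108 104  92]
195 [100  96  88] [104 101  91]
196 [101  97  89] [103  99  91]
197 [108 104  95] [103 100  91]
198 [156 150 136] [104 101  92]
199 [222 215 197] [105 101  92]
200 [167 155 126] [108 104  94]
201 [191 173 129] [109 103  93]
202 [231 217 167] [107 102  93]
203 [251 246 209] [108 102  93]
204 [255 254 237] [108 103  94]
205 [255 254 
[... 1220 characters left out ...]
 [153 137 101]
318 [251 244 206] [160 144 106]
319 [238 226 174] [166 151 111]
320 [163 146 107] [157 141 103]
321 [146 131  97] [142 127  93]
322 [149 134  98] [139 126  92]
323 [152 137 100] [138 124  91]
324 [152 137 100] [137 124  91]
325 [152 137 100] [133 121  93]
326 [149 133  98] [122 116  95]
327 [144 129  94] [106 105  94]
328 [142 127  93] [94 98 93]
329 [139 125  91] [93 98 94]
330 [139 125  90] [94 99 95]
331 [139 125  91] [ 96 101  97]
332 [142 128  94] [ 98 104 100]
333 [140 126  93] [109 116 111]
334 [132 121  93] [134 141 136]
335 [111 108  94] [164 172 166]
336 [94 98 94] [191 199 193]
337 [93 98 94] [216 224 218]
338 [94 99 95] [231 236 233]
339 [ 96 101  97] [236 241 237]
```

The rim and cam rows match 0°, so the cylinder is flat on the channel floor. I'll ease the preload and slide it to the fixed jaw.

In the tool's units: -0.002 m is -0.04, 0.001 m is 0.02.

```bash
python3 shift.py '[[0.02, 0, -0.04, 0], [0.02, 0, 0, 0], [0, 0, 0, 0]]'; python3 shift.py '[[0.02, 0, 0, 0], [0.02, 0, 0, 0], [0, 0, 0, 0]]'; python3 where.py .4676 .1877 .105 -1.9556
```

```text
time_s: 18.15
position: [0.4693, 0.1912, 0.1041]
tool_rot: [1.752, -2.604, 0.001]
ft_force: [-7.6, -8.4, 20.1]
finger_gap: 0.0148
gripper_force: 67.0
time_s: 18.45
position: [0.4692, 0.1909, 0.1041]
tool_rot: [-1.754, 2.606, 0.0]
ft_force: [-8.0, -1.6, 14.0]
finger_gap: 0.015
gripper_force: 65.6
18.45 pos [0.4692 0.1909 0.1041] ang -1.9565639197340943 shift [ 0.0036  0.0003 -0.0009] turn -0.0009639197340942651 q [ 0.7746  0.3124 -0.5991 -0.0002 -0.6592 -1.1602] f [-8.0458 -1.5683 13.9994]
```

In the tool's units: 0.001 m is 0.02.

```bash
python3 shift.py '[[0.02, 0, 0, 0], [0.02, 0, 0, 0], [0, 0, 0, 0]]'; python3 where.py .4676 .1877 .105 -1.9556;python3 shift.py '[[0.02, 0, 0, 0], [0.02, 0, 0, 0], [0, 0, 0, 0]]'; python3 where.py .4676 .1877 .105 -1.9556
```

```text
time_s: 18.75
position: [0.4692, 0.1906, 0.1042]
tool_rot: [-1.753, 2.603, 0.002]
ft_force: [-7.6, 4.3, 9.8]
finger_gap: 0.0151
gripper_force: 64.7
18.75 pos [0.4692 0.1906 0.1042] ang -1.9563136667273415 shift [ 0.0033  0.0004 -0.0008] turn -0.000713666727341522 q [ 0.7739  0.311  -0.6008 -0.0011 -0.6558 -1.1585] f [-7.6413  4.3177  9.8057]
time_s: 19.05
position: [0.4691, 0.1902, 0.1043]
tool_rot: [-1.752, 2.601, 0.004]
ft_force: [-8.0, 12.0, 4.8]
finger_gap: 0.0154
gripper_force: 64.3
19.05 pos [0.4691 0.1902 0.1043] ang -1.9561165141917574 shift [ 0.0029  0.0005 -0.0008] turn -0.0005165141917573557 q [ 0.7731  0.3096 -0.6025 -0.0019 -0.6525 -1.1569] f [-8.0453 11.989   4.7866]
```

The far end now stands against the fixed jaw. I'll neutralise the push, release and lift off.

```bash
python3 shift.py '[[-0.03, 0, 0, 0], [0, 0, 0, 0], [0, 0, 0, 0]]' ; python3 shift.py '[[0, 0, 0, 0], [0, 0, 0, 0], [0, 0, 0, 0]]' 0.034; python3 shift.py '[[0, 0, -0.4, 0], [0, 0, -0.9, 0], [0, 0, -0.9, 0], [0, 0, 0, 0], [0, 0, 0, 0]]'; python3 where.py .4676 .1877 .2 -1.9556
python3 - <<'E'
from h import *
st=arm.observe();im=arm.capture("wrist")[...,::-1];s=arm.capture("scene")[...,::-1]
cam=pose("wrist",st);H=np.array([.4681,.1885]);a=-1.9556;ex=np.array([np.cos(a),np.sin(a)])
u=proj(np.r_[H,.05],cam)[0].astype(int);print(u)
x0,y0=u[0]-90,max(0,u[1]-90);A=cv2.resize(im[y0:y0+180,x0:x0+180],None,fx=3,fy=3,interpolation=cv2.INTER_CUBIC)
for d in(-.0337,.0337):
    q=((proj(np.r_[H+ex*d,.0559],cam)[0]-[x0,y0])*3).astype(int);cv2.circle(A,tuple(q.tolist()),4,(0,0,255),1);print(q)
v=proj([.47,.19,.05],pose("scene"))[0].astype(int)
B=cv2.resize(s[v[1]-45:v[1]+45,v[0]-20:v[0]+20],None,fx=6,fy=6,interpolation=cv2.INTER_CUBIC)
cv2.imwrite("pics/c7.png",np.hstack([A,B]))
E
```

```text
time_s: 19.35
position: [0.4692, 0.1905, 0.1042]
tool_rot: [-1.753, 2.603, 0.002]
ft_force: [-8.0, 5.4, 9.3]
finger_gap: 0.0149
gripper_force: 64.7
time_s: 19.65
position: [0.4688, 0.1887, 0.1031]
tool_rot: [-1.754, 2.606, -0.0]
ft_force: [-0.2, 0.7, 0.5]
finger_gap: 0.0336
gripper_force: 0.0
time_s: 20.15
position: [0.469, 0.1889, 0.2144]
tool_rot: [-1.752, 2.604, 0.001]
ft_force: [-0.4, 0.4, -1.1]
finger_gap: 0.0341
gripper_force: 0.0
20.15 pos [0.469  0.1889 0.2144] ang -1.9570768948428194 shift [0.0016 0.0009 0.0143] turn -0.0014768948428194317 q [ 0.7719  0.1597 -0.4826 -0.0001 -0.9255 -1.1582] f [-0.3832  0.3795 -1.1305]
[256 193]
[270 399]
[270 148]
```

View pics/c7.png

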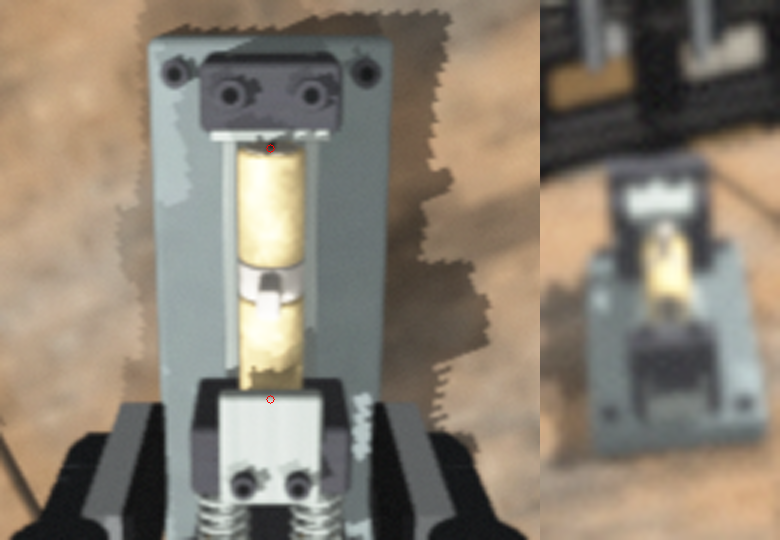

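The picture shows the cylinder upright in the channel, cam up. Its far end, at (270,150), is at the fixed jaw, 2 px from the predicted 148, and its near end is under the lip (front edge about row 393). A quick numeric check of the jaw travel follows.

```bash
python3 - <<'E'
from h import *
st=arm.observe();cam=pose("wrist",st);H=np.array([.4681,.1885]);a=-1.9556;ex=np.array([np.cos(a),np.sin(a)])
y0=193-90
for d in(.008,.0095,.011,.013):print(d,[((proj(np.r_[H+ex*(-.016-d),z],cam)[0][1]-y0)*3).round(1) for z in(.068,.062)])
print("jaw face top",(proj(np.r_[H+ex*.034,.046],cam)[0][1]-y0)*3)
for x in(.0335,.034,.032,.03):print(x,[((proj(np.r_[H+ex*x,z],cam)[0][1]-y0)*3).round(1) for z in(.0559,.05)])
E
```

```text
0.008 [np.float64(394.1), np.float64(384.3)]
0.0095 [np.float64(399.7), np.float64(389.7)]
0.011 [np.float64(405.1), np.float64(395.1)]
0.013 [np.float64(412.4), np.float64(402.2)]
jaw face top 147.71510340718143
0.0335 [np.float64(156.6), np.float64(152.4)]
0.034 [np.float64(154.6), np.float64(150.4)]
0.032 [np.float64(162.7), np.float64(158.4)]
0.03 [np.float64(170.8), np.float64(166.3)]
```

```bash
python3 -c "
from cell import arm
print(arm.close_job())"
```

```text
the job is handed in; nothing more can be done
None
```

The plain lock cylinder is clamped in the holder: upright, cam on top, flat in the channel between the two jaws. It was released with the gripper lifted clear, and I handed the job in at about 20 s with no verdict returned. The knob cylinder, pin tin and tweezers were not touched.

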